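# Reset the rinse-water throttle valve: shut it, back off two turns, stay on the handle

## Task

Set the flow of the rinse valve: turn its blue handwheel clockwise until it is fully shut against its stop, then open it exactly two full turns counter-clockwise from there. Finish still gripping the wheel's black crank handle between the fingers, wheel at rest, and do not let go; leave all the other things on the bench where they are.

Things in the scene. Friction and masses are not known exactly. Their poses are not given: they have to be found in the camera images.
- valve_base: The fixed valve: brass body with a pipe stub to each side, bolted on a steel plate 160 x 210 x 8 mm. Origin: centre of the plate's underside, on the bench, exactly under the wheel's vertical axis. Its z axis points up; the yellow index arm points along its own x; the pipes run along its own y.
- wheel_hub (a point): Centre of the blue handwheel, on its vertical axis, 102 mm above the bench, mid-height of the rim. Rim: ring of 12 mm round bar on a radius of 55 mm (122 mm over all, top of the rim 108 mm above the bench), three spokes, hub top 114 mm above the bench (with a flat steel cap nut).
- handle: The black crank handle: an upright round grip 23 mm in diameter and 48 mm tall that stands on the rim, 55 mm from the wheel's axis, and spins freely on its pin, so the fingers need not turn while it is carried round in a circle. Origin: centre of the grip, 136 mm above the bench; the grip reaches from 112 to 160 mm above the bench. Its z axis points up.
- index_tip (a point): Top of the yellow upturned end of the fixed index arm, 79 mm from the wheel's axis, 96 mm above the bench, outside and below the rim. When the valve is fully shut the handle stands in line with this tip (same direction from the axis); after each whole turn it stands there again.
- valve (a joint): Turn of the handwheel in rad: 0 = fully shut against its rigid stop, growing as it opens, counter-clockwise seen from above. One turn is 6.283; opens to 31.4 (five turns). The handle's direction from the axis is the index arm's direction plus this angle. It starts between about half a turn and 1.4 turns open. Turning it takes a steady 0.15 N m (about 3 N at the handle); it stays where it is left. The stop is firm: a push of 10 to 15 N at the handle against it is plenty.
- brass_collar: Loose brass ring 52 mm across, 18 mm tall, lying on the bench near the valve. Origin: centre of the underside. Bystander.
- seal_ring: Loose black rubber ring 48 mm across, 6 mm tall, lying on the bench near the valve. Origin: centre of the underside. Bystander.
- brass_nipple: Loose brass fitting, flange 38 mm across, 34 mm tall, standing near the valve. Origin: centre of the underside. Bystander.
- rinse_bottle: Closed white bottle 60 mm across, 130 mm tall, blue cap, standing to the right. Origin: centre of the underside. Bystander.
- spanner: Steel spanner lying to the left. Origin: underside. Bystander.
- parts_tray: Open green plastic tray 160 x 120 x 35 mm with a few small brass fittings fixed in it, to the right. Origin: centre of the underside. Bystander.

How it is judged:
By the outcome, as a careful person would: the job done as asked, in the order asked, and still so for the second after the job is handed in, while the arm keeps its last pose, push and grip.
It also fails if it takes over 72 s, if anything falls off the work surface, if the arm or the gripper's body presses on something with over 40 N, if the wrist force passes 120 N, or if a joint passes its speed limit or range.

## Robot

A 6-joint arm with a two-finger parallel gripper is mounted at the origin on the work surface. World frame = base frame: x ahead of the robot, y to its left, z up, the work surface at z = 0. Lengths are in mm, angles in rad, forces in N, time in s.
With the tool pointing down it reaches from about 275 to 750 mm from the base axis. Payload 10.2 kg.
Tool frame: the origin (TCP) lies at the very end of the fingers, on their centre line; the grasp point (between the pads) lies 19 mm behind it; z points along the fingers, y is the direction in which the jaws open and shut (so a half turn about z gives the same grasp; the last joint's range is limited). The gripper opens to 85 mm and grips with 20 to 120 N. Pads are 22 mm wide; open, the fingers measure 114 mm over their backs; the gripper's body (76 mm by 85 mm) begins 54 mm behind the grasp point. The pads swing forward as they close: fully open they stand 13 mm farther back than shut.
Start: joints at [-1.383, 0.313, 1.498, -0, 1.331, -0.223], TCP at [209.643, -481.332, 231.294] pointing down, gripper open.
Joint ranges: [-2.94, 2.94], [-0.97, 2.17], [0.19, 2.56], [-1.23, 4.37], [0.02, 3.11], [-2.88, 2.88]. Speed limits (rad/s): [2.39, 2.39, 3.01, 3.14, 3.14, 3.14].

## Interface

Orientations are given as a unit quaternion [w, x, y, z].
In Python, from rig import ctrl, eyes, order gives the robot as it stands.
- The arm moves only by the tool move_arm, never from a script. Its argument "deltas" is a list of rows, each a list of 6 numbers: the shift along the tool's x, y, z in cm, then the turn, a rotation vector about the tool's x, y, z in degrees. A call has exactly 10 rows; each row shifts and turns the commanded pose from where the row before left it, along the tool's axes as they then stand; what a row does not reach is not made up. A row lasts 1/10 s, in which the tool goes at most 50 mm and 8.59 degrees, less where a joint would pass 70% of its speed; a pose out of reach is approached as far as the arm can. A call is refused whole if a number of a shift passes 5 or a number of a turn 8.59, either way. A call with a gripper value outside its range is refused whole. "grip" is the finger opening in cm, from 0 to 8.54, set as the call begins (left out, the last holds). The fingers move at their own pace and stop on an object; "newtons" is the grip in N (left out, the last holds). Time passes only in rows, so rows that do not move let the fingers close, or fill a call up. It gives the time, the measured TCP pose, the force and the opening at its end, in the units of the state.
- ctrl.sense(): the state, without advancing time (a new reading comes with each control period).
- eyes.capture(name): name is "scene" or "top"; returns the picture (400x640x3 uint8, blue, green, red); there is no depth.
- eyes.camera_params(name): a dict with "K" (3x3 intrinsics, pixels), "camera_from_world" (4x4, takes a point from world to camera coordinates). Camera axes: x right, y down, z forward; pixel columns grow to the right and rows downward; lengths in mm; the calibration is good to about 2 mm. A picture is of the moment at which its call begins. camera_params takes no time and is no camera call.
- order.finish_job(): hands the job in, once; it reports no verdict.
The state is a dict: "time_s": time; "joints": joint angles; "dq": joint speeds; "tau": joint torques, N m; "eef_pos": TCP position; "ee_rot": TCP orientation; "force": force on the tool from outside, world axes, zero at the start; "wrist_torque": the same for the moment, N m; "grip_width": opening from 0.0 (shut) to 1.0 (fully open).
Only numpy, scipy, OpenCV 4.12 (cv2) and the standard library are available. Lean on these libraries where they do the work, as an engineer would, in place of code of your own. Each camera call takes 0.05 s, during which the arm holds its last target.

## Working session

There is one attempt and no reset: what is moved stays moved. The work goes in short steps, Python scripts to look and compute and a tool call to move; the robot and the scene stay as the last step left them, time stands still between calls to the robot, and variables do not carry over. Pictures are saved under pics/ and viewed, and the job is handed in when it is done.

Besides the shell and the picture viewer there is one more tool, called after "Emit:" as name(argument=value, ...), one argument or row to a line, values as JSON. move_arm: Moves the arm, as the interface text tells. Its arguments: {"type":"object","properties":{"deltas":{"type":"array"},"grip":{"type":"number"},"newtons":{"type":"number"}},"required":["deltas"]}

```bash
mkdir -p pics
python3 - <<'E'
from rig import ctrl, eyes, order
import cv2, numpy as np
s=ctrl.sense()
for k in s: print(k, np.round(s[k],3))
for n in("scene","top"):
    cv2.imwrite(f"pics/{n}0.png",eyes.capture(n)); p=eyes.camera_params(n); print(n,np.round(p["K"],1).tolist(),np.round(p["camera_from_world"],4).tolist())
E
```

```text
time_s 0.0
joints [-1.383  0.313  1.498 -0.     1.331 -0.223]
dq [ 0.001  0.    -0.001 -0.001  0.    -0.   ]
tau [-2.0000e-03 -4.1227e+01 -2.5975e+01 -0.0000e+00  4.0000e-03  0.0000e+00]
eef_pos [ 209.585 -481.057  230.719]
ee_rot [-0.001  0.979  0.204  0.   ]
force [ 0.272 -0.07  -0.485]
wrist_torque [ 0.003 -0.036  0.004]
grip_width 1.0
scene [[445.6, 0.0, 311.1], [0.0, 445.6, 198.9], [0.0, 0.0, 1.0]] [[0.6074, 0.7942, 0.0175, -359.1055], [0.6392, -0.4755, -0.6045, -300.3995], [-0.4718, 0.3783, -0.7964, 1469.3184], [0.0, 0.0, 0.0, 1.0]]
top [[480.6, 0.0, 323.7], [0.0, 480.6, 197.9], [0.0, 0.0, 1.0]] [[-0.0013, -1.0, 0.0094, -4.5418], [-0.9805, -0.0006, -0.1967, 575.4786], [0.1967, -0.0095, -0.9804, 1369.6554], [0.0, 0.0, 0.0, 1.0]]
```

View pics/scene0.png

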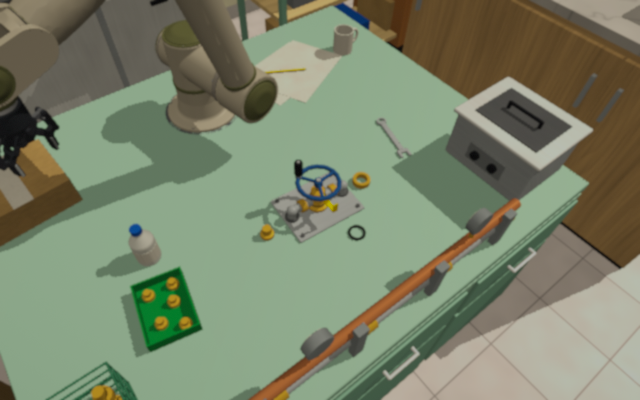

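View pics/top0.png

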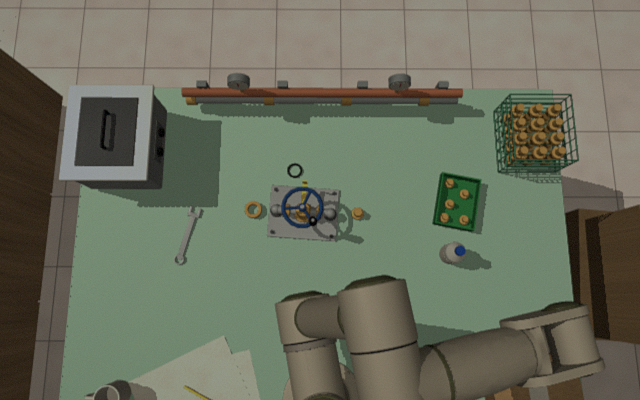

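The scene view shows the wheel at about (318,182), the handle at (298,168) and the yellow tip at about (333,207). In the top view the wheel is at about (302,208), the handle at (313,221) and the tip at (305,184). I'll zoom in and measure.

```bash
cat > h.py <<'E'
import cv2, numpy as np
from rig import ctrl, eyes, order
P={n:eyes.camera_params(n) for n in("scene","top")}
def proj(n,X):
    p=P[n];c=p["camera_from_world"]@np.append(X,1);q=p["K"]@c[:3];return q[:2]/q[2]
def ray(n,uv):
    p=P[n];M=np.array(p["camera_from_world"]);R=M[:3,:3];o=-R.T@M[:3,3]
    d=R.T@np.linalg.solve(p["K"],[uv[0],uv[1],1]);return o,d
def onz(n,uv,z):
    o,d=ray(n,uv);return o+d*(z-o[2])/d[2]
def blue(im,roi):
    x0,y0,x1,y1=roi;h=cv2.cvtColor(im[y0:y1,x0:x1],cv2.COLOR_BGR2HSV)
    m=cv2.inRange(h,(100,110,40),(125,255,255));ys,xs=np.nonzero(m);return np.c_[xs+x0,ys+y0]
E
python3 - <<'E'
from h import *
for n,roi in(("scene",(270,140,370,250)),("top",(255,170,355,250))):
    im=cv2.imread(f"pics/{n}0.png")
    b=blue(im,roi); hull=cv2.convexHull(b.astype(np.int32).reshape(-1,1,2))
    W=np.array([onz(n,u,102)[:2] for u in hull[:,0]])
    e=cv2.minEnclosingCircle(W.astype(np.float32)); 
    A=np.c_[2*W,np.ones(len(W))];s=np.linalg.lstsq(A,(W**2).sum(1),rcond=None)[0]
    print(n,len(b),"enc",np.round(e[0],1),round(e[1],1),"fit",s[:2].round(1),np.sqrt(s[2]+s[0]**2+s[1]**2).round(1))
    x0,y0,x1,y1=roi
    cv2.imwrite(f"pics/{n}0z.png",cv2.resize(im[y0:y1,x0:x1],None,fx=5,fy=5,interpolation=cv2.INTER_CUBIC))
E
```

```text
scene 411 enc [540.2  58.2] 59.6 fit [540.8  59.2] 58.2
top 398 enc [540.3  58. ] 58.7 fit [540.4  57.9] 58.2
```

View pics/scene0z.png

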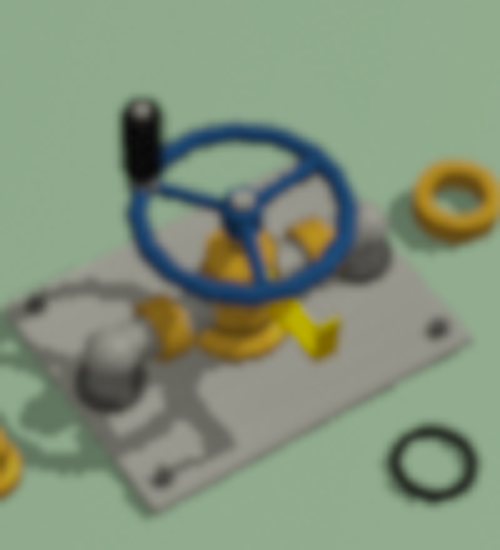

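View pics/top0z.png

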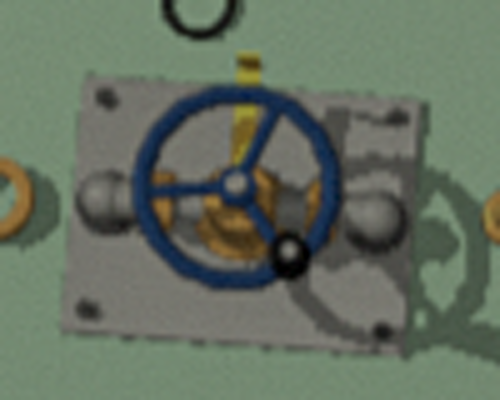

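The zooms show the handle top at about (312.8,219.8) in the top view and (298.3,161.5) in the scene view. The tip is at about (304.9,182) in top and (335.5,205) in scene. Next I convert these to positions and directions.

Run:
```python
from h import *
hub=np.array([540.4,58.2])
def d(n,uv,z):
    X=onz(n,uv,z)[:2];v=X-hub;print(n,z,X.round(1),np.hypot(*v).round(1),np.degrees(np.arctan2(v[1],v[0])).round(1))
d("top",(312.8,220.3),160);d("scene",(298.3,161.5),160)
d("top",(304.8,182),96);d("top",(304.8,183),96);d("scene",(336,204.2),96);d("scene",(335,206),96)
# plate corners in top, z=8
c=np.array([(85,75),(425,100),(403,355),(62,330)])/5+[255,170]
W=np.array([onz("top",u,8)[:2] for u in c]);print(W.round(1),W.mean(0))
for i,j in((0,1),(3,2),(3,0),(2,1)):
    v=W[j]-W[i];print(np.hypot(*v).round(1),np.degrees(np.arctan2(v[1],v[0])).round(1))
for n in P: print(n,proj(n,[*hub,102]))
```

```text
top 160 [492.6  25.9] 57.7 -146.0
scene 160 [495.8  28.8] 53.4 -146.6
top 96 [614.7  50.4] 74.8 -6.0
top 96 [611.8  50.3] 71.8 -6.3
scene 96 [621.4  53.5] 81.2 -3.4
scene 96 [624.3  47.9] 84.5 -7.0
[[625.8 154.2]
 [610.2 -55.6]
 [452.6 -41.1]
 [467.8 165. ]] [539.12371414  55.61110928]
210.4 -94.3
206.6 -94.2
158.4 -3.9
158.3 -5.3
scene [317.75494341 181.7938225 ]
top [301.83375569 206.8211961 ]
```

Emit:
move_arm(
  deltas=[
    [0, 0, 0, 0, 0, 7.85],
    [0, 0, 0, 0, 0, 7.85],
    [0, 0, 0, 0, 0, 7.85],
    [1.68, -2.99, 0, 0, 0, 0],
    [1.68, -2.99, 0, 0, 0, 0],
    [1.68, -2.99, 0, 0, 0, 0],
    [1.68, -2.99, 0, 0, 0, 0],
    [1.68, -2.99, 0, 0, 0, 0],
    [1.68, -2.99, 0, 0, 0, 0],
    [1.68, -2.99, 0, 0, 0, 0],
  ],
  grip=8.5,
  newtons=60,
)

```text
time_s: 1.1
eef_pos: [327.7, -270.7, 231.1]
ee_rot: [-0.0, 1.0, -0.0, -0.0]
force: [0.1, -0.4, -0.1]
grip_width: 0.993
```

Emit:
move_arm(
  deltas=[
    [1.68, -2.99, 0, 0, 0, 0],
    [1.68, -2.99, 0, 0, 0, 0],
    [1.68, -2.99, 0, 0, 0, 0],
    [1.68, -2.99, 0, 0, 0, 0],
    [1.68, -2.99, 0, 0, 0, 0],
    [1.68, -2.99, 0, 0, 0, 0],
    [1.68, -2.99, 0, 0, 0, 0],
    [1.68, -2.99, 0, 0, 0, 0],
    [1.68, -2.99, 0, 0, 0, 0],
    [1.68, -2.99, 0, 0, 0, 0],
  ],
)

```text
time_s: 2.1
eef_pos: [495.7, 28.4, 231.0]
ee_rot: [-0.0, 1.0, -0.0, -0.0]
force: [0.6, -0.4, 0.3]
grip_width: 0.989
```

Run:
```python
from h import *
s=ctrl.sense()
for k in ("time_s","joints","eef_pos","ee_rot","force","grip_width"): print(k, np.round(s[k],4))
for n in P: cv2.imwrite(f"pics/{n}1.png",eyes.capture(n))
im=cv2.imread("pics/scene1.png")[130:250,260:380];cv2.imwrite("pics/scene1z.png",cv2.resize(im,None,fx=5,fy=5,interpolation=cv2.INTER_CUBIC))
```

```text
time_s 2.1
joints [-0.1793  0.2506  1.5809 -0.      1.3106  1.3916]
eef_pos [495.7413  28.3515 231.0487]
ee_rot [-0.e+00  1.e+00 -0.e+00 -2.e-04]
force [ 0.5679 -0.3678  0.286 ]
grip_width 0.9892
```

View pics/scene1z.png

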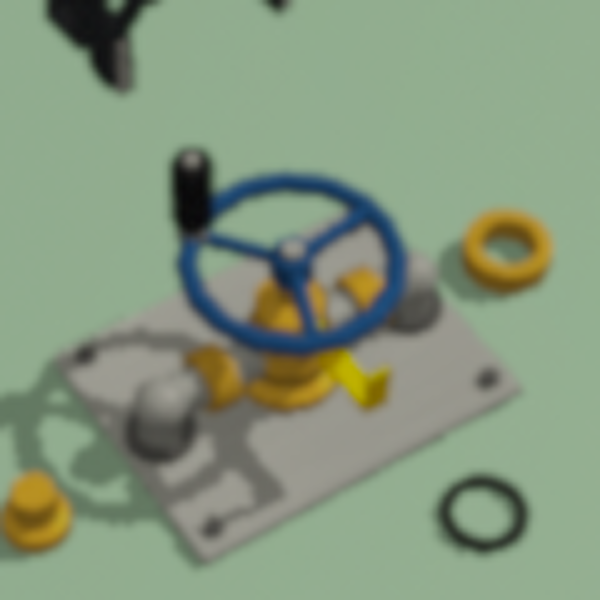

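View pics/top1.png

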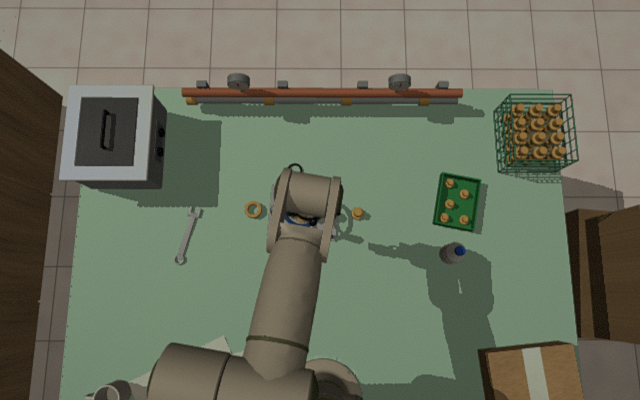

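The scene zoom shows the gripper above and behind the handle and the wheel undisturbed, while the top view is blocked by the arm. I'll descend over the handle next.

Emit:
move_arm(
  deltas=[
    [0, 0, 1.6, 0, 0, 0],
    [0, 0, 1.6, 0, 0, 0],
    [0, 0, 1.6, 0, 0, 0],
    [0, 0, 1.6, 0, 0, 0],
    [0, 0, 1.6, 0, 0, 0],
    [0, 0, 1.6, 0, 0, 0],
    [0, 0, 0.8, 0, 0, 0],
    [0, 0, 0.6, 0, 0, 0],
    [0, 0, 0, 0, 0, 0],
    [0, 0, 0, 0, 0, 0],
  ],
)

```text
time_s: 3.2
eef_pos: [495.6, 26.8, 121.8]
ee_rot: [0.0, 1.0, -0.0, 0.0]
force: [-0.7, 0.1, 0.2]
grip_width: 0.99
```

Run:
```python
from h import *
s=ctrl.sense()
for k in ("time_s","eef_pos","force","wrist_torque"): print(k, np.round(s[k],3))
im=eyes.capture("scene")[110:230,240:360];cv2.imwrite("pics/scene2z.png",cv2.resize(im,None,fx=5,fy=5,interpolation=cv2.INTER_CUBIC))
```

```text
time_s 3.2
eef_pos [495.604  26.774 121.771]
force [-0.655  0.068  0.236]
wrist_torque [0.019 0.002 0.064]
```

View pics/scene2z.png

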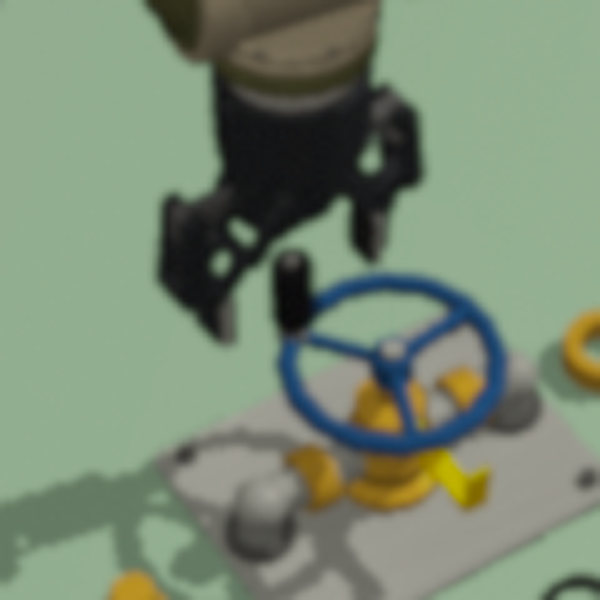

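The handle stands between the two open fingers, so I close on it.

Emit:
move_arm(
  deltas=[
    [0, 0, 0, 0, 0, 0],
    [0, 0, 0, 0, 0, 0],
    [0, 0, 0, 0, 0, 0],
    [0, 0, 0, 0, 0, 0],
    [0, 0, 0, 0, 0, 0],
    [0, 0, 0, 0, 0, 0],
    [0, 0, 0, 0, 0, 0],
    [0, 0, 0, 0, 0, 0],
    [0, 0, 0, 0, 0, 0],
    [0, 0, 0, 0, 0, 0],
  ],
  grip=0,
  newtons=60,
)

```text
time_s: 4.25
eef_pos: [495.5, 27.0, 121.5]
ee_rot: [-0.0, 1.0, -0.0, 0.0]
force: [-0.5, 1.9, 4.9]
grip_width: 0.256
```

Run:
```python
from h import *
s=ctrl.sense()
for k in ("time_s","eef_pos","force","wrist_torque","grip_width"): print(k, np.round(s[k],3))
im=eyes.capture("scene")[110:230,240:360];cv2.imwrite("pics/scene3z.png",cv2.resize(im,None,fx=5,fy=5,interpolation=cv2.INTER_CUBIC))
```

```text
time_s 4.25
eef_pos [495.534  26.961 121.538]
force [-0.473  1.95   4.881]
wrist_torque [ 0.277 -0.024 -0.02 ]
grip_width 0.256
```

View pics/scene3z.png

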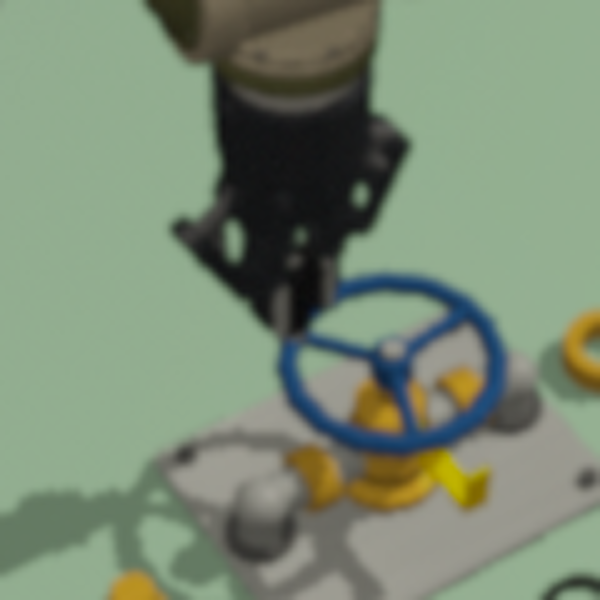

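The fingers hold the handle with an opening of about 22 mm. I'll work out the rows for the circle.

```bash
cat >> h.py <<'E'
def rows(c,r,start,a0,a1,n=10):
    """from commanded xy start, circle angles a0..a1 (deg) in n rows"""
    p=np.array(start,float);out=[]
    for a in np.linspace(a0,a1,n+1)[1:]:
        t=np.array(c)+r*np.array([np.cos(np.radians(a)),np.sin(np.radians(a))])
        d=np.round((t-p)/10,2);p=p+d*10;out.append([float(d[0]),float(-d[1]),0,0,0,0])
    print(out);print("end cmd",p.round(2));return p
E
python3 - <<'E'
from h import *
p=rows((540.4,58.2),54.9,(495.2,27.0),-145.4,-245.4)
p=rows((540.4,58.2),54.9,p,-245.4,-345.4)
E
```

```text
[[-0.47, -0.83, 0, 0, 0, 0], [-0.32, -0.91, 0, 0, 0, 0], [-0.16, -0.94, 0, 0, 0, 0], [0.0, -0.96, 0, 0, 0, 0], [0.18, -0.94, 0, 0, 0, 0], [0.33, -0.89, 0, 0, 0, 0], [0.48, -0.83, 0, 0, 0, 0], [0.63, -0.73, 0, 0, 0, 0], [0.73, -0.61, 0, 0, 0, 0], [0.83, -0.47, 0, 0, 0, 0]]
end cmd [517.5 108.1]
[[0.91, -0.32, 0, 0, 0, 0], [0.94, -0.16, 0, 0, 0, 0], [0.96, 0.0, 0, 0, 0, 0], [0.94, 0.18, 0, 0, 0, 0], [0.89, 0.33, 0, 0, 0, 0], [0.83, 0.48, 0, 0, 0, 0], [0.73, 0.63, 0, 0, 0, 0], [0.61, 0.73, 0, 0, 0, 0], [0.47, 0.83, 0, 0, 0, 0], [0.32, 0.91, 0, 0, 0, 0]]
end cmd [593.5  72. ]
```

Emit:
move_arm(
  deltas=[
    [-0.47, -0.83, 0, 0, 0, 0],
    [-0.32, -0.91, 0, 0, 0, 0],
    [-0.16, -0.94, 0, 0, 0, 0],
    [0.0, -0.96, 0, 0, 0, 0],
    [0.18, -0.94, 0, 0, 0, 0],
    [0.33, -0.89, 0, 0, 0, 0],
    [0.48, -0.83, 0, 0, 0, 0],
    [0.63, -0.73, 0, 0, 0, 0],
    [0.73, -0.61, 0, 0, 0, 0],
    [0.83, -0.47, 0, 0, 0, 0],
  ],
)

```text
time_s: 5.3
eef_pos: [517.9, 108.1, 121.5]
ee_rot: [0.001, 1.0, 0.0, -0.0]
force: [1.3, -10.6, 5.6]
grip_width: 0.252
```

Run:
```python
from h import *
s=ctrl.sense()
for k in ("time_s","eef_pos","ee_rot","force","wrist_torque","grip_width"): print(k, np.round(s[k],4))
im=eyes.capture("scene")[110:230,240:360];cv2.imwrite("pics/scene4z.png",cv2.resize(im,None,fx=5,fy=5,interpolation=cv2.INTER_CUBIC))
s=ctrl.sense();print(s["eef_pos"],s["force"])
```

```text
time_s 5.3
eef_pos [517.87   108.1472 121.5075]
ee_rot [ 9.e-04  1.e+00  3.e-04 -1.e-04]
force [  1.3227 -10.5995   5.5785]
wrist_torque [-1.622  -0.1082  0.0333]
grip_width 0.2523
[518.93744312 108.54053815 121.53250951] [ 4.04794976 -4.16455725  6.451208  ]
```

View pics/scene4z.png

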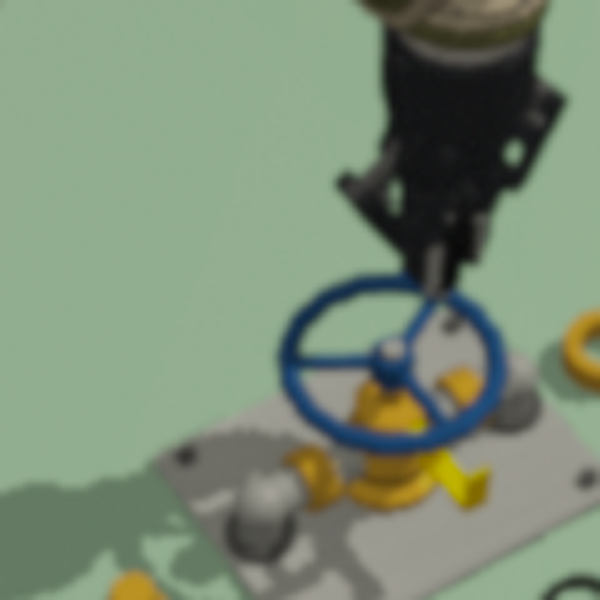

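The wheel has followed to the far left of its circle and the handle is still between the fingers. I continue clockwise to just short of the stop.

Emit:
move_arm(
  deltas=[
    [0.91, -0.32, 0, 0, 0, 0],
    [0.94, -0.16, 0, 0, 0, 0],
    [0.96, 0.0, 0, 0, 0, 0],
    [0.94, 0.18, 0, 0, 0, 0],
    [0.89, 0.33, 0, 0, 0, 0],
    [0.83, 0.48, 0, 0, 0, 0],
    [0.73, 0.63, 0, 0, 0, 0],
    [0.61, 0.73, 0, 0, 0, 0],
    [0.47, 0.83, 0, 0, 0, 0],
    [0, 0, 0, 0, 0, 0],
  ],
)

```text
time_s: 6.35
eef_pos: [590.8, 81.3, 121.6]
ee_rot: [-0.0, 1.0, -0.0, 0.0]
force: [1.9, -2.2, 7.6]
grip_width: 0.251
```

Run:
```python
from h import *
s=ctrl.sense()
for k in ("time_s","eef_pos","ee_rot","force","wrist_torque","grip_width"): print(k, np.round(s[k],4))
im=eyes.capture("scene")[110:230,270:390];cv2.imwrite("pics/scene5z.png",cv2.resize(im,None,fx=5,fy=5,interpolation=cv2.INTER_CUBIC))
s=ctrl.sense();print(s["eef_pos"],s["force"])
```

```text
time_s 6.35
eef_pos [590.8092  81.3162 121.5634]
ee_rot [-2.e-04  1.e+00 -2.e-04  1.e-04]
force [ 1.8708 -2.1671  7.6171]
wrist_torque [-0.3468 -0.2732  0.0248]
grip_width 0.2511
[590.73685482  81.44490808 121.5480406 ] [ 2.10667631 -2.72568977  5.85722535]
```

View pics/scene5z.png

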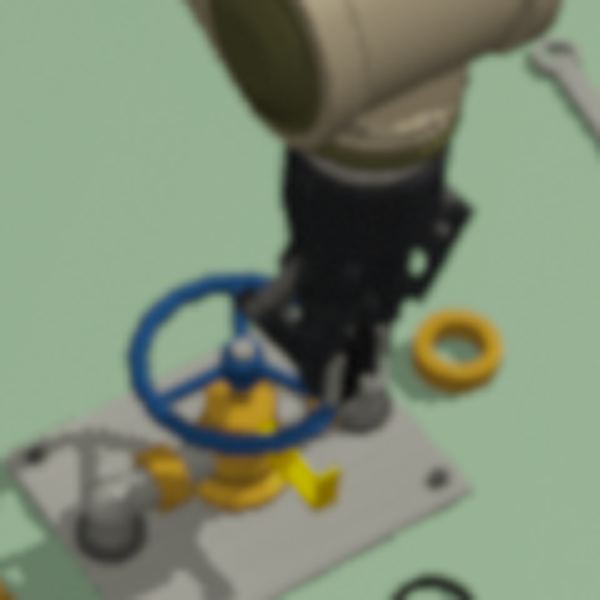

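About 29° remains to the stop by the image estimate. I approach in small steps while watching the force.

Run:
```python
from h import *
p=rows((540.4,58.2),54.9,(590.3,81.1),24.6,-1,6)
p=rows((540.4,58.2),54.9,p,-1,-11,10)
```

```text
[[0.16, 0.38, 0, 0, 0, 0], [0.13, 0.39, 0, 0, 0, 0], [0.09, 0.4, 0, 0, 0, 0], [0.07, 0.4, 0, 0, 0, 0], [0.04, 0.41, 0, 0, 0, 0], [0.01, 0.41, 0, 0, 0, 0]]
end cmd [595.3  57.2]
[[-0.0, 0.09, 0, 0, 0, 0], [-0.01, 0.1, 0, 0, 0, 0], [-0.0, 0.09, 0, 0, 0, 0], [-0.01, 0.1, 0, 0, 0, 0], [-0.01, 0.09, 0, 0, 0, 0], [-0.01, 0.1, 0, 0, 0, 0], [-0.01, 0.09, 0, 0, 0, 0], [-0.02, 0.1, 0, 0, 0, 0], [-0.01, 0.09, 0, 0, 0, 0], [-0.02, 0.1, 0, 0, 0, 0]]
end cmd [594.3  47.7]
```

Emit:
move_arm(
  deltas=[
    [0.16, 0.38, 0, 0, 0, 0],
    [0.13, 0.39, 0, 0, 0, 0],
    [0.09, 0.4, 0, 0, 0, 0],
    [0.07, 0.4, 0, 0, 0, 0],
    [0.04, 0.41, 0, 0, 0, 0],
    [0.01, 0.41, 0, 0, 0, 0],
    [0, 0, 0, 0, 0, 0],
    [0, 0, 0, 0, 0, 0],
    [0, 0, 0, 0, 0, 0],
    [0, 0, 0, 0, 0, 0],
  ],
)

```text
time_s: 7.4
eef_pos: [596.0, 58.0, 121.6]
ee_rot: [-0.0, 1.0, 0.0, 0.001]
force: [3.9, -1.0, 5.1]
grip_width: 0.254
```

Run:
```python
from h import *
s=ctrl.sense()
for k in ("time_s","eef_pos","force","wrist_torque","grip_width"): print(k, np.round(s[k],3))
```

```text
time_s 7.4
eef_pos [595.952  58.041 121.614]
force [ 3.924 -1.039  5.126]
wrist_torque [-0.114 -0.542  0.019]
grip_width 0.254
```

Emit:
move_arm(
  deltas=[
    [0, 0.1, 0, 0, 0, 0],
    [0, 0.1, 0, 0, 0, 0],
    [0, 0.1, 0, 0, 0, 0],
    [0, 0.1, 0, 0, 0, 0],
    [0, 0, 0, 0, 0, 0],
    [0, 0, 0, 0, 0, 0],
    [0, 0, 0, 0, 0, 0],
    [0, 0, 0, 0, 0, 0],
    [0, 0, 0, 0, 0, 0],
    [0, 0, 0, 0, 0, 0],
  ],
)

```text
time_s: 8.4
eef_pos: [595.8, 54.5, 121.6]
ee_rot: [-0.001, 1.0, 0.0, 0.001]
force: [4.2, 2.8, 5.9]
grip_width: 0.251
```

Run:
```python
from h import *
s=ctrl.sense()
for k in ("time_s","eef_pos","force","wrist_torque","grip_width"): print(k, np.round(s[k],3))
im=eyes.capture("scene")[130:250,270:390];cv2.imwrite("pics/scene6z.png",cv2.resize(im,None,fx=5,fy=5,interpolation=cv2.INTER_CUBIC))
```

```text
time_s 8.4
eef_pos [595.815  54.497 121.574]
force [4.243 2.835 5.907]
wrist_torque [ 0.193 -0.46  -0.042]
grip_width 0.251
```

View pics/scene6z.png

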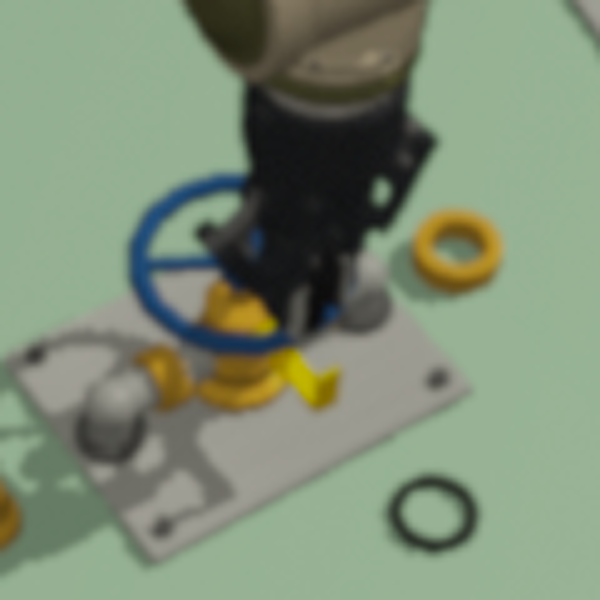

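The fingers and handle are nearly in line with the yellow tip at zoom (325,390). I push on to see whether the force builds up at the stop.

Emit:
move_arm(
  deltas=[
    [0, 0.1, 0, 0, 0, 0],
    [0, 0.1, 0, 0, 0, 0],
    [0, 0, 0, 0, 0, 0],
    [0, 0, 0, 0, 0, 0],
    [0, 0, 0, 0, 0, 0],
    [0, 0, 0, 0, 0, 0],
    [0, 0, 0, 0, 0, 0],
    [0, 0, 0, 0, 0, 0],
    [0, 0, 0, 0, 0, 0],
    [0, 0, 0, 0, 0, 0],
  ],
)

```text
time_s: 9.45
eef_pos: [595.8, 53.9, 121.6]
ee_rot: [-0.002, 1.0, 0.0, 0.001]
force: [3.3, 9.4, 5.7]
grip_width: 0.25
```

Run:
```python
from h import *
s=ctrl.sense()
for k in ("time_s","eef_pos","force","wrist_torque","grip_width"): print(k, np.round(s[k],3))
```

```text
time_s 9.45
eef_pos [595.778  53.941 121.593]
force [3.315 9.444 5.655]
wrist_torque [ 1.325 -0.586 -0.029]
grip_width 0.25
```

Emit:
move_arm(
  deltas=[
    [0, 0.1, 0, 0, 0, 0],
    [0, 0, 0, 0, 0, 0],
    [0, 0, 0, 0, 0, 0],
    [0, 0, 0, 0, 0, 0],
    [0, 0, 0, 0, 0, 0],
    [0, 0, 0, 0, 0, 0],
    [0, 0, 0, 0, 0, 0],
    [0, 0, 0, 0, 0, 0],
    [0, 0, 0, 0, 0, 0],
    [0, 0, 0, 0, 0, 0],
  ],
)

```text
time_s: 10.45
eef_pos: [595.8, 53.9, 121.6]
ee_rot: [-0.003, 1.0, 0.0, 0.001]
force: [3.8, 14.7, 5.3]
grip_width: 0.251
```

Run:
```python
from h import *
s=ctrl.sense()
for k in ("time_s","eef_pos","ee_rot","force","wrist_torque","grip_width","joints"): print(k, np.round(s[k],4))
im=eyes.capture("top")[150:270,240:360];cv2.imwrite("pics/top7z.png",cv2.resize(im,None,fx=5,fy=5,interpolation=cv2.INTER_CUBIC))
im=eyes.capture("scene");cv2.imwrite("pics/scene7.png",im);im=im[130:250,270:390];cv2.imwrite("pics/scene7z.png",cv2.resize(im,None,fx=5,fy=5,interpolation=cv2.INTER_CUBIC))
```

```text
time_s 10.45
eef_pos [595.7757  53.8838 121.5726]
ee_rot [-2.5e-03  1.0e+00  4.0e-04  7.0e-04]
force [ 3.8307 14.6693  5.3299]
wrist_torque [ 1.9978 -0.6012 -0.0567]
grip_width 0.2509
joints [-0.1077  0.5706  1.409   0.0056  1.1611  1.46  ]
```

View pics/top7z.png

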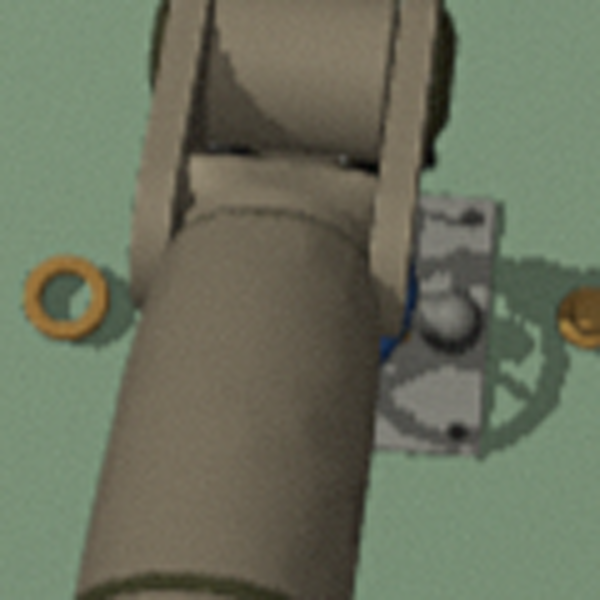

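View pics/scene7z.png

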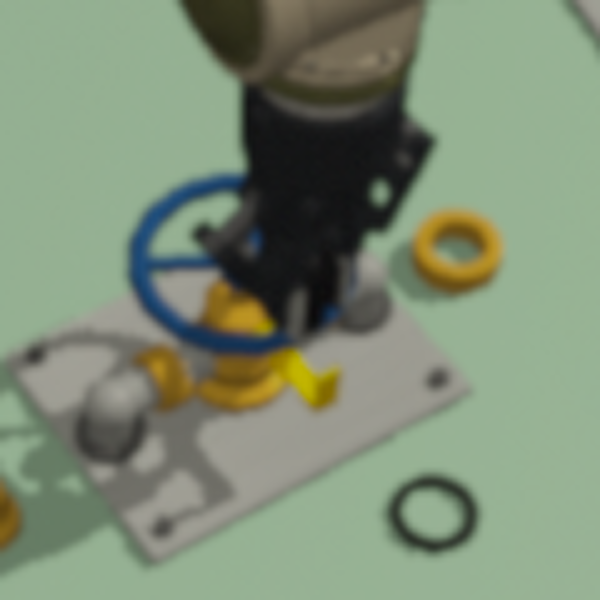

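The stop is confirmed. 1 mm more command added 5 N but only 0.06 mm of motion, and the force reached 14.7 N with the TCP at (595.8, 53.9). The scene view shows the handle in line with the yellow tip. Now the two turns counter-clockwise.

Run:
```python
from h import *
c=(540.6,58.2);r=54.9
p=rows(c,r,(595.3,50.2),-4.5,-4.5,1)
p=rows(c,r,p,-4.5,103.5,9)
for i in range(5): p=rows(c,r,p,103.5+120*i,223.5+120*i)
```

```text
[[0.0, -0.37, 0, 0, 0, 0]]
end cmd [595.3  53.9]
[[-0.03, -1.15, 0, 0, 0, 0], [-0.26, -1.11, 0, 0, 0, 0], [-0.5, -1.04, 0, 0, 0, 0], [-0.7, -0.91, 0, 0, 0, 0], [-0.87, -0.74, 0, 0, 0, 0], [-1.01, -0.55, 0, 0, 0, 0], [-1.1, -0.33, 0, 0, 0, 0], [-1.14, -0.09, 0, 0, 0, 0], [-1.14, 0.15, 0, 0, 0, 0]]
end cmd [527.8 111.6]
[[-1.08, 0.38, 0, 0, 0, 0], [-0.98, 0.6, 0, 0, 0, 0], [-0.83, 0.79, 0, 0, 0, 0], [-0.65, 0.95, 0, 0, 0, 0], [-0.44, 1.06, 0, 0, 0, 0], [-0.21, 1.13, 0, 0, 0, 0], [0.03, 1.15, 0, 0, 0, 0], [0.26, 1.11, 0, 0, 0, 0], [0.5, 1.04, 0, 0, 0, 0], [0.7, 0.91, 0, 0, 0, 0]]
end cmd [500.8  20.4]
[[0.87, 0.74, 0, 0, 0, 0], [1.01, 0.55, 0, 0, 0, 0], [1.1, 0.33, 0, 0, 0, 0], [1.14, 0.09, 0, 0, 0, 0], [1.14, -0.15, 0, 0, 0, 0], [1.08, -0.38, 0, 0, 0, 0], [0.98, -0.6, 0, 0, 0, 0], [0.83, -0.79, 0, 0, 0, 0], [0.65, -0.95, 0, 0, 0, 0], [0.44, -1.06, 0, 0, 0, 0]]
end cmd [593.2  42.6]
[[0.21, -1.13, 0, 0, 0, 0], [-0.03, -1.15, 0, 0, 0, 0], [-0.26, -1.11, 0, 0, 0, 0], [-0.5, -1.04, 0, 0, 0, 0], [-0.7, -0.91, 0, 0, 0, 0], [-0.87, -0.74, 0, 0, 0, 0], [-1.01, -0.55, 0, 0, 0, 0], [-1.1, -0.33, 0, 0, 0, 0], [-1.14, -0.09, 0, 0, 0, 0], [-1.14, 0.15, 0, 0, 0, 0]]
end cmd [527.8 111.6]
[[-1.08, 0.38, 0, 0, 0, 0], [-0.98, 0.6, 0, 0, 0, 0], [-0.83, 0.79, 0, 0, 0, 0], [-0.65, 0.95, 0, 0, 0, 0], [-0.44, 1.06, 0, 0, 0, 0], [-0.21, 1.13, 0, 0, 0, 0], [0.03, 1.15, 0, 0, 0, 0], [0.26, 1.11, 0, 0, 0, 0], [0.5, 1.04, 0, 0, 0, 0], [0.7, 0.91, 0, 0, 0, 0]]
end cmd [500.8  20.4]
[[0.87, 0.74, 0, 0, 0, 0], [1.01, 0.55, 0, 0, 0, 0], [1.1, 0.33, 0, 0, 0, 0], [1.14, 0.09, 0, 0, 0, 0], [1.14, -0.15, 0, 0, 0, 0], [1.08, -0.38, 0, 0, 0, 0], [0.98, -0.6, 0, 0, 0, 0], [0.83, -0.79, 0, 0, 0, 0], [0.65, -0.95, 0, 0, 0, 0], [0.44, -1.06, 0, 0, 0, 0]]
end cmd [593.2  42.6]
```

Emit:
move_arm(
  deltas=[
    [0, -0.37, 0, 0, 0, 0],
    [-0.03, -1.15, 0, 0, 0, 0],
    [-0.26, -1.11, 0, 0, 0, 0],
    [-0.5, -1.04, 0, 0, 0, 0],
    [-0.7, -0.91, 0, 0, 0, 0],
    [-0.87, -0.74, 0, 0, 0, 0],
    [-1.01, -0.55, 0, 0, 0, 0],
    [-1.1, -0.33, 0, 0, 0, 0],
    [-1.14, -0.09, 0, 0, 0, 0],
    [-1.14, 0.15, 0, 0, 0, 0],
  ],
)

```text
time_s: 11.55
eef_pos: [528.1, 111.7, 121.5]
ee_rot: [0.001, 1.0, 0.0, 0.001]
force: [5.8, -8.2, 4.3]
grip_width: 0.254
```

Emit:
move_arm(
  deltas=[
    [-1.08, 0.38, 0, 0, 0, 0],
    [-0.98, 0.6, 0, 0, 0, 0],
    [-0.83, 0.79, 0, 0, 0, 0],
    [-0.65, 0.95, 0, 0, 0, 0],
    [-0.44, 1.06, 0, 0, 0, 0],
    [-0.21, 1.13, 0, 0, 0, 0],
    [0.03, 1.15, 0, 0, 0, 0],
    [0.26, 1.11, 0, 0, 0, 0],
    [0.5, 1.04, 0, 0, 0, 0],
    [0.7, 0.91, 0, 0, 0, 0],
  ],
)

```text
time_s: 12.55
eef_pos: [500.4, 20.7, 121.5]
ee_rot: [-0.001, 1.0, -0.0, -0.001]
force: [0.1, 5.9, 9.3]
grip_width: 0.252
```

Run:
```python
from h import *
s=ctrl.sense()
for k in ("time_s","eef_pos","ee_rot","force","grip_width"): print(k, np.round(s[k],3))
im=eyes.capture("scene")[110:230,240:360];cv2.imwrite("pics/scene8z.png",cv2.resize(im,None,fx=5,fy=5,interpolation=cv2.INTER_CUBIC))
```

```text
time_s 12.55
eef_pos [500.425  20.711 121.488]
ee_rot [-0.001  1.    -0.    -0.001]
force [0.11  5.949 9.254]
grip_width 0.252
```

View pics/scene8z.png

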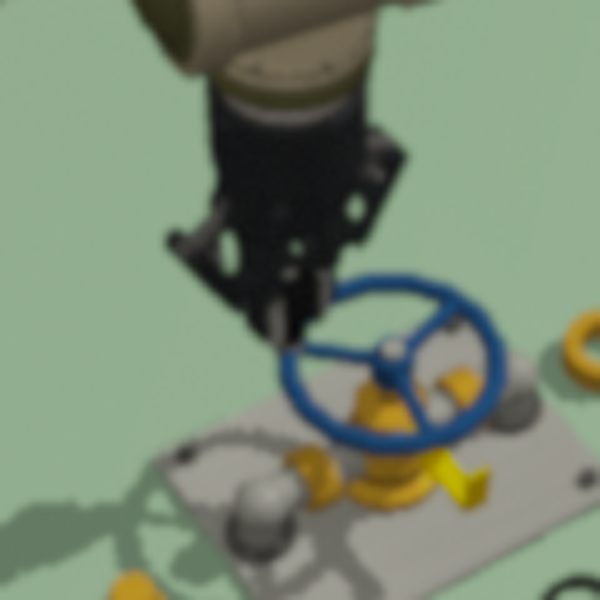

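The wheel has followed, with the spoke pointing to the gripped handle at zoom (290,340). I continue.

Emit:
move_arm(
  deltas=[
    [0.87, 0.74, 0, 0, 0, 0],
    [1.01, 0.55, 0, 0, 0, 0],
    [1.1, 0.33, 0, 0, 0, 0],
    [1.14, 0.09, 0, 0, 0, 0],
    [1.14, -0.15, 0, 0, 0, 0],
    [1.08, -0.38, 0, 0, 0, 0],
    [0.98, -0.6, 0, 0, 0, 0],
    [0.83, -0.79, 0, 0, 0, 0],
    [0.65, -0.95, 0, 0, 0, 0],
    [0.44, -1.06, 0, 0, 0, 0],
  ],
)

```text
time_s: 13.6
eef_pos: [593.7, 42.3, 121.5]
ee_rot: [0.001, 1.0, -0.0, -0.0]
force: [-2.1, -3.1, 8.6]
grip_width: 0.251
```

Emit:
move_arm(
  deltas=[
    [0.21, -1.13, 0, 0, 0, 0],
    [-0.03, -1.15, 0, 0, 0, 0],
    [-0.26, -1.11, 0, 0, 0, 0],
    [-0.5, -1.04, 0, 0, 0, 0],
    [-0.7, -0.91, 0, 0, 0, 0],
    [-0.87, -0.74, 0, 0, 0, 0],
    [-1.01, -0.55, 0, 0, 0, 0],
    [-1.1, -0.33, 0, 0, 0, 0],
    [-1.14, -0.09, 0, 0, 0, 0],
    [-1.14, 0.15, 0, 0, 0, 0],
  ],
)

```text
time_s: 14.6
eef_pos: [527.9, 111.6, 121.5]
ee_rot: [0.0, 1.0, 0.0, 0.001]
force: [5.3, -5.5, 4.9]
grip_width: 0.253
```

Emit:
move_arm(
  deltas=[
    [-1.08, 0.38, 0, 0, 0, 0],
    [-0.98, 0.6, 0, 0, 0, 0],
    [-0.83, 0.79, 0, 0, 0, 0],
    [-0.65, 0.95, 0, 0, 0, 0],
    [-0.44, 1.06, 0, 0, 0, 0],
    [-0.21, 1.13, 0, 0, 0, 0],
    [0.03, 1.15, 0, 0, 0, 0],
    [0.26, 1.11, 0, 0, 0, 0],
    [0.5, 1.04, 0, 0, 0, 0],
    [0.7, 0.91, 0, 0, 0, 0],
  ],
)

```text
time_s: 15.6
eef_pos: [500.5, 20.5, 121.5]
ee_rot: [-0.001, 1.0, -0.0, -0.001]
force: [1.8, 6.6, 7.8]
grip_width: 0.253
```

Run:
```python
from h import *
s=ctrl.sense()
for k in ("time_s","eef_pos","ee_rot","force","grip_width"): print(k, np.round(s[k],3))
im=eyes.capture("scene")[110:230,240:360];cv2.imwrite("pics/scene9z.png",cv2.resize(im,None,fx=5,fy=5,interpolation=cv2.INTER_CUBIC))
p=rows((540.6,58.2),54.9,(500.8,20.4),583.5,583.5+126,10)
```

```text
time_s 15.6
eef_pos [500.53   20.534 121.498]
ee_rot [-0.001  1.    -0.    -0.001]
force [1.777 6.567 7.781]
grip_width 0.253
[[0.92, 0.78, 0, 0, 0, 0], [1.07, 0.55, 0, 0, 0, 0], [1.16, 0.32, 0, 0, 0, 0], [1.2, 0.05, 0, 0, 0, 0], [1.19, -0.22, 0, 0, 0, 0], [1.11, -0.46, 0, 0, 0, 0], [0.98, -0.7, 0, 0, 0, 0], [0.81, -0.9, 0, 0, 0, 0], [0.59, -1.05, 0, 0, 0, 0], [0.35, -1.15, 0, 0, 0, 0]]
end cmd [594.6  48.2]
```

View pics/scene9z.png

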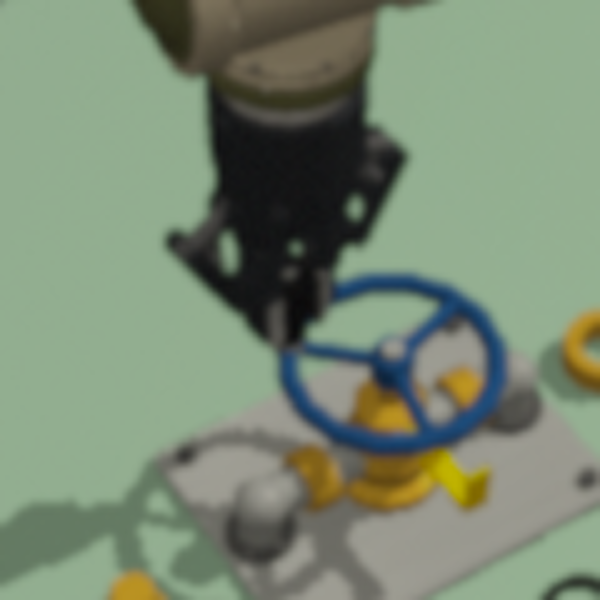

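It looks the same as one turn earlier, as it should. I make the last approach, ending slowly.

Emit:
move_arm(
  deltas=[
    [0.87, 0.74, 0, 0, 0, 0],
    [1.01, 0.55, 0, 0, 0, 0],
    [1.1, 0.33, 0, 0, 0, 0],
    [1.14, 0.09, 0, 0, 0, 0],
    [1.14, -0.15, 0, 0, 0, 0],
    [1.08, -0.38, 0, 0, 0, 0],
    [0.98, -0.6, 0, 0, 0, 0],
    [0.83, -0.79, 0, 0, 0, 0],
    [0.65, -0.95, 0, 0, 0, 0],
    [0.44, -1.06, 0, 0, 0, 0],
  ],
)

```text
time_s: 16.65
eef_pos: [593.6, 42.0, 121.5]
ee_rot: [0.001, 1.0, -0.0, -0.0]
force: [-1.8, -3.8, 8.0]
grip_width: 0.255
```

Emit:
move_arm(
  deltas=[
    [0.1, -0.4, 0, 0, 0, 0],
    [0.06, -0.3, 0, 0, 0, 0],
    [0.05, -0.2, 0, 0, 0, 0],
    [0, -0.1, 0, 0, 0, 0],
    [0, -0.05, 0, 0, 0, 0],
    [0, 0, 0, 0, 0, 0],
    [0, 0, 0, 0, 0, 0],
    [0, 0, 0, 0, 0, 0],
    [0, 0, 0, 0, 0, 0],
    [0, 0, 0, 0, 0, 0],
  ],
)

```text
time_s: 17.65
eef_pos: [595.7, 52.5, 121.6]
ee_rot: [0.0, 1.0, -0.0, 0.0]
force: [2.6, -2.3, 6.6]
grip_width: 0.251
```

Run:
```python
from h import *
s=ctrl.sense()
for k in ("time_s","eef_pos","ee_rot","force","wrist_torque","grip_width"): print(k, np.round(s[k],4))
```

```text
time_s 17.65
eef_pos [595.6546  52.5497 121.5703]
ee_rot [ 3.e-04  1.e+00 -2.e-04  2.e-04]
force [ 2.6005 -2.2516  6.5571]
wrist_torque [-0.3032 -0.5075  0.0225]
grip_width 0.2513
```

Emit:
move_arm(
  deltas=[
    [0, -0.07, 0, 0, 0, 0],
    [0, -0.05, 0, 0, 0, 0],
    [0, -0.02, 0, 0, 0, 0],
    [0, 0, 0, 0, 0, 0],
    [0, 0, 0, 0, 0, 0],
    [0, 0, 0, 0, 0, 0],
    [0, 0, 0, 0, 0, 0],
    [0, 0, 0, 0, 0, 0],
    [0, 0, 0, 0, 0, 0],
    [0, 0, 0, 0, 0, 0],
  ],
)

```text
time_s: 18.65
eef_pos: [595.8, 53.8, 121.6]
ee_rot: [0.0, 1.0, -0.0, 0.0]
force: [4.0, -2.7, 5.7]
grip_width: 0.252
```

Run:
```python
from h import *
s=ctrl.sense()
for k in ("time_s","eef_pos","ee_rot","force","wrist_torque","grip_width","dq"): print(k, np.round(s[k],4))
im=eyes.capture("scene");cv2.imwrite("pics/scene10.png",im)
a=cv2.imread("pics/scene7.png")
z=lambda i:cv2.resize(i[140:230,280:370],None,fx=4.4,fy=4.4,interpolation=cv2.INTER_CUBIC)
cv2.imwrite("pics/cmp.png",np.hstack([z(a),z(im)]))
for i in range(3):
  s=ctrl.sense();
im=eyes.capture("top");cv2.imwrite("pics/top10.png",im)
s=ctrl.sense();print(s["eef_pos"],s["force"])
```

```text
time_s 18.65
eef_pos [595.7508  53.8431 121.5734]
ee_rot [ 3.e-04  1.e+00 -2.e-04  3.e-04]
force [ 3.9804 -2.6944  5.7016]
wrist_torque [-0.3991 -0.5332  0.0233]
grip_width 0.2523
dq [ 0.0014  0.0031 -0.0006  0.0003 -0.0018  0.0016]
[595.76250036  53.84687193 121.57751982] [ 3.55492022 -2.23765731  5.18081737]
```

View pics/cmp.png

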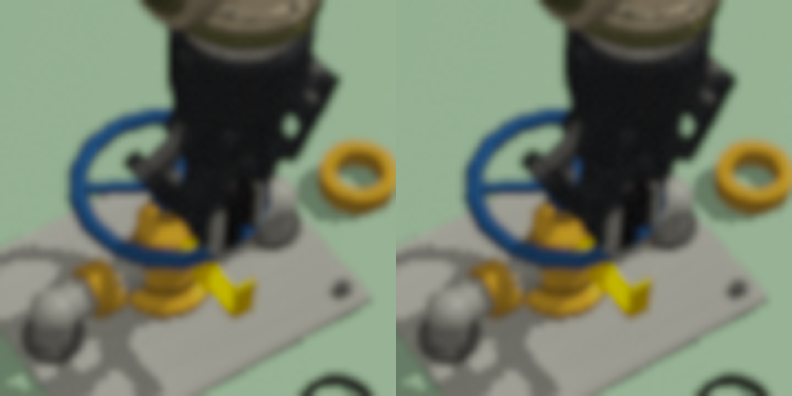

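View pics/scene10.png

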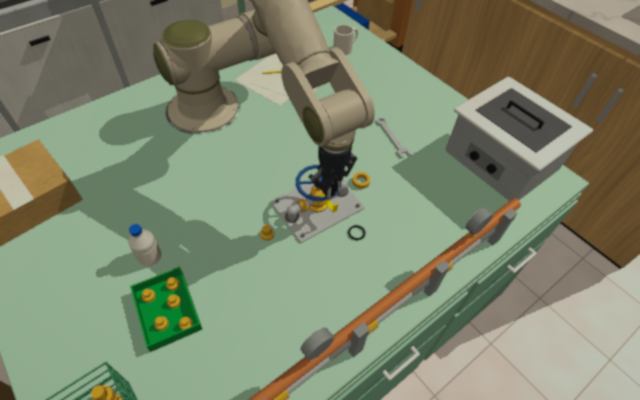

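The side-by-side view shows the final wheel and gripper on the right matching the shut-stop view on the left, and the other things are unmoved. The measured TCP is (595.8, 53.85), against (595.8, 53.9) at the stop. I hand in.

```bash
python3 -c "
from rig import order,ctrl
print(order.finish_job()); s=ctrl.sense(); print(s['time_s'],s['eef_pos'],s['grip_width'])"
```

```text
the job is handed in; nothing more can be done
None
the job is handed in; nothing more can be done
```

I shut the rinse valve clockwise against its stop, opened it two full turns counter-clockwise, and handed the job in still gripping the black crank handle. The arm's clock stood at about 18.7 s at my last reading, well under the 72 s limit.

- **Shut stop:** At 14.7 N on the handle, 1 mm more of push gave only 0.06 mm of motion. The handle was in line with the yellow index tip.
- **Two turns:** At the end the tool tip was at (595.8, 53.85), against (595.8, 53.9) at the stop. That 0.04 mm difference is well under 0.2° of wheel turn, though small give in the grip under the harder push at the stop could add a little to it. In the scene picture the wheel and gripper looked the same as at the stop.
- **At rest:** Only about 2–3 N remained along the turning direction, roughly the wheel's own friction. The measured joint speeds were almost zero.
- **Grip:** The fingers were about 21 mm open on the 23 mm handle throughout, holding at 60 N.
- **Other things on the bench:** The bystanders looked unmoved in the last scene picture.

No check failed. The arm blocks the top camera over the wheel, so the final position was confirmed only by the scene picture and the arm's own position and force readings. I could not read the arm after handing in.

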